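# Load the right canister into the ring stand

## Robot

A 6-joint arm with a two-finger parallel gripper is mounted at the origin on the work surface. World frame = base frame: x ahead of the robot, y to its left, z up, the work surface at z = 0. Lengths are in m, angles in degrees, forces in N, time in s.
With the tool pointing down it reaches from about 0.35 to 0.925 m from the base axis. Payload 6.4 kg.
Tool frame: the origin (TCP) lies on the centre line of the jaws, within the pads' length; the fingertips stand 11 mm ahead of it and the grasp point (between the pads) lies 8 mm behind it (manip.tip_reach is the distance from the TCP to the fingertips, in m); z points along the fingers, y is the line along which they close (so a half turn about z gives the same grasp; the last joint's range is limited). The gripper opens to 94 mm and grips with 3 to 60 N. Pads are 16 mm wide; open, the fingers measure 119 mm over their backs; the gripper's body (75 mm by 177 mm) begins 78 mm behind the grasp point.
Start: joints at [57.462, 14.043, 89.255, -0, 76.702, -9.975], TCP at [0.249, 0.6, 0.216] pointing down, gripper open.
Joint ranges: [-179.41, 179.41], [-58.25, 129.5], [7.25, 145.43], [-54.29, 234.29], [11.92, 165.04], [-157.13, 157.13]. Speed limits (degrees/s): [147.25, 147.25, 180, 180, 180, 180].

## Interface

Orientations are given as a 3x3 rotation matrix whose columns are the frame's x, y, z axes.
In Python, from rig import manip, camera gives the robot as it stands.
- The arm moves only by the tool apply_moves, never from a script. Its argument "plan" is a list that holds one entry, the list of rows, each a list of 7 numbers: the closure, from 0 (fully open) to 1 (shut), then the shift along the tool's x, y, z in m, then the turn, a rotation vector about the tool's x, y, z in degrees. A call has 1 to 12 rows; each row shifts and turns the commanded pose from where the row before left it, along the tool's axes as they then stand; what a row does not reach is not made up. A row lasts 1/10 s, in which the tool goes at most 50 mm and 8.59 degrees, less where a joint would pass 70% of its speed; a pose out of reach is approached as far as the arm can. A call with a gripper value outside its range is refused whole. The fingers move at their own pace and stop on an object; "squeeze" is the grip in N (left out, the last holds). Time passes only in rows, so rows that do not move let the fingers close. It gives the time, the measured TCP pose, the force, the opening and the grip force at its end, in the units of the state.
- manip.read_state(): the state, without advancing time (a new reading comes with each control period).
- camera(name): name is "side" or "top"; returns a dict with "img" (420x560x3 uint8, red, green, blue), "K" (3x3 intrinsics, pixels), "R" (3x3) and "t" (3): a world point X has camera coordinates R X + t. Camera axes: x right, y down, z forward; pixel columns grow to the right and rows downward; lengths in m; the calibration is good to about 2 mm. A picture is of the moment at which its call begins. There is no depth.
- manip.hand_in(): hands the job in; it is judged then, once.
The state is a dict: "time_s": time; "qpos": joint angles; "qvel": joint speeds; "effort": joint torques, N m; "ee_pos": TCP position; "tcp_rot": TCP orientation; "contact_force": force on the tool from outside, world axes, zero at the start; "wrist_torque": the same for the moment, N m; "opening": opening from 0.0 (shut) to 1.0 (fully open); "grasp_force": force on a finger pad.
Only numpy, scipy, OpenCV 4.12 (cv2) and the standard library are available. Lean on these libraries where they do the work, as an engineer would, in place of code of your own. Each camera call takes 0.05 s, during which the arm holds its last target. There are 200 camera calls.

## Task

One of the three steel sample canisters is the right size for the ring stand: it goes down through the top and middle rings and is stopped by the bottom one (the thin canister would fall through, the wide one would stick at the middle ring). Lower that canister upright through the rings until it stands on the bottom ring, without letting it drop, and let go of it. Leave the other two canisters standing where they are.

Things in the scene. Friction and masses are not known exactly. Their poses are not given: they have to be found in the camera images.
- canister_medium: The middle-sized one of three upright steel canisters with flat grey caps: 38 mm in diameter, 140 mm tall, standing loose on its flat end. It weighs about 0.2 to 0.45 kg. This is the one that the bottom ring stops. Origin: centre of its underside; z up along its axis.
- canister_wide: The widest of three upright steel canisters with flat grey caps: 64 mm in diameter, 140 mm tall, standing loose on its flat end. Not to be used: the middle ring would stop it. Origin: centre of its underside; z up along its axis.
- canister_thin: The thinnest of three upright steel canisters with flat grey caps: 22 mm in diameter, 140 mm tall, standing loose on its flat end. Not to be used: it would fall through all three rings. Origin: centre of its underside; z up along its axis.
- ring_stand: Steel ring stand, fixed: three level rings 8 mm thick on one upright axis. Hole / outside / height of upper face over the bench: top 74 / 88 / 130, middle 58 / 72 / 90, bottom 28 / 56 / 50 mm. Grey base 170 x 110 x 10 mm. The 12 mm rod that carries them stands 85 mm from the axis on the +x side (yaw within 30 degrees), 145 mm high. Origin: on the ring axis at bench height; z up, x to the rod.
Mind the look-alikes: they are no part of the job. What is shaped like the canister_medium but green is not meant.

How it is judged:
By the outcome, as a careful person would: the job done as asked, in the order asked, and still so for the second after the job is handed in, with the robot touching nothing.
It also fails if it takes over 45 s, if anything falls off the work surface, if the arm or the gripper's body presses on something with over 40 N, if the wrist force passes 120 N, or if a joint passes its speed limit or range.

## Working session

There is one attempt and no reset: what is moved stays moved. The work goes in short steps, Python scripts to look and compute and a tool call to move; the robot and the scene stay as the last step left them, time stands still between calls to the robot, and variables do not carry over. Pictures are saved under pics/ and viewed, at most 10 in all, crops included, and the job is handed in when it is done.

Besides the shell and the picture viewer there is one more tool, called after "Emit:" by a JSON object that holds its "name" and its "arguments", one argument or row to a line. apply_moves: Moves the arm, as the interface text tells. Its arguments: {"type":"object","properties":{"plan":{"type":"array"},"squeeze":{"type":"number"}},"required":["plan"]}

```bash
mkdir -p pics; ls
python3 - <<'E'
from rig import manip,camera
import cv2
for n in("side","top"):
    c=camera(n); cv2.imwrite(f"pics/{n}0.png",c["img"][:,:,::-1]); print(n,c["K"].round(1).tolist(),c["R"].round(3).tolist(),c["t"].round(3).tolist())
print({k:v for k,v in manip.read_state().items()}, manip.tip_reach)
E
```

```text
pics
side [[440.5, 0.0, 273.7], [0.0, 440.5, 210.7], [0.0, 0.0, 1.0]] [[0.995, -0.102, 0.002], [-0.074, -0.732, -0.677], [0.07, 0.673, -0.736]] [-0.512, 0.038, 1.091]
top [[512.8, 0.0, 272.3], [0.0, 512.8, 208.9], [0.0, 0.0, 1.0]] [[0.007, -0.999, 0.033], [-0.998, -0.009, -0.061], [0.062, -0.032, -0.998]] [-0.051, 0.507, 1.093]
{'time_s': 0.1, 'qpos': array([ 5.74618712e+01,  1.40782413e+01,  8.93168266e+01,  7.26183748e-04,
        7.67023263e+01, -9.97633231e+00]), 'qvel': array([-0.09537521, -0.08898828, -0.22973557, -0.0522388 , -0.09462611,
       -0.02152382]), 'effort': array([ 2.49922766e-05, -4.16913021e+01, -3.15526628e+01,  6.85622566e-02,
        3.09543614e-02, -4.60792535e-05]), 'ee_pos': array([0.24911301, 0.5998095 , 0.21548681]), 'tcp_rot': array([[-9.23464987e-01,  3.83681591e-01, -9.24680329e-04],
       [ 3.83682582e-01,  9.23463936e-01, -1.42639561e-03],
       [ 3.06627200e-04, -1.67201014e-03, -9.99998555e-01]]), 'contact_force': array([ 0.42204862, -0.35305288,  0.29593399]), 'wrist_torque': array([-0.04384508,  0.01946118,  0.00412715]), 'grasp_force': 0.0, 'opening': 1.0006718553766918} 0.011
```

View pics/side0.png

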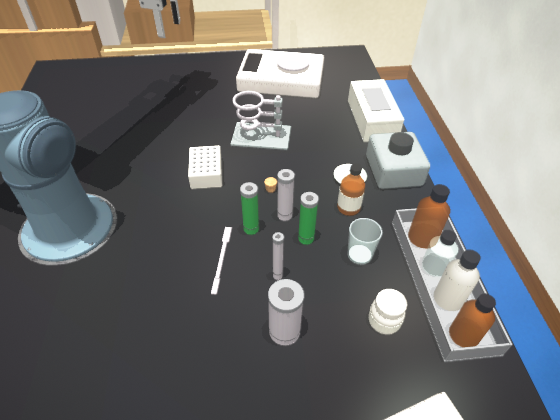

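View pics/top0.png

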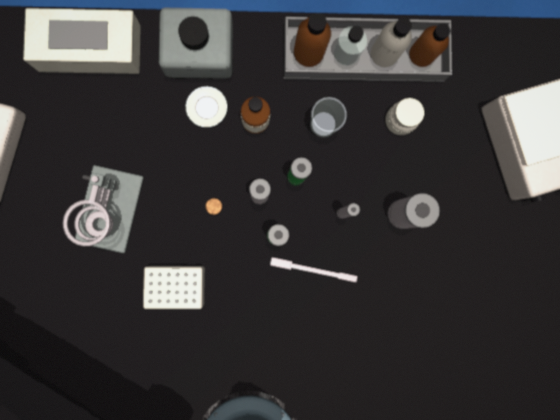

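Candidates for the medium canister, in side-view pixels: the steel one at (286,195), a green one at (250,208) and a green one at (308,218). The steel one fits because it isn't green, and it's wider than the thin canister (278,256) and narrower than the wide one (285,312). In the top view its cap is at (260,186). I'll confirm this with one crop.

Run:
```python
import cv2,numpy as np
s=cv2.imread("pics/side0.png");t=cv2.imread("pics/top0.png")
r=lambda a,x,y,w,h:cv2.resize(a[y:y+h,x:x+w],(400,300),interpolation=cv2.INTER_CUBIC)
g=lambda a:np.clip(255*(a/255.)**.6,0,255).astype('uint8')
cv2.imwrite("pics/crop1.png",g(np.vstack([np.hstack([r(s,220,160,100,75),r(t,230,150,100,75)]),np.hstack([r(s,215,80,100,75),r(t,50,160,120,90)])])))
```

```text
(no output)
```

View pics/crop1.png

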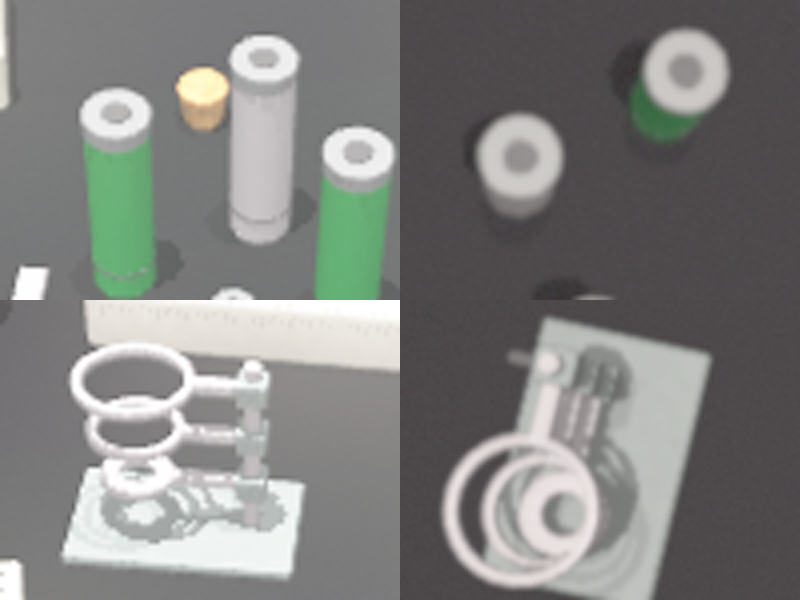

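The crop confirms it: the steel medium canister's cap is at side (286,174) and top (260,189), with green bodies on both sides. The top ring is centred at about top (86,223) and side (248,100), and the rod top is at top (94.7,179).

```bash
cat > h.py <<'E'
import numpy as np,cv2
from rig import manip,camera
def ray(c,p):
    d=c["R"].T@np.linalg.solve(c["K"],[p[0],p[1],1.]); return -c["R"].T@c["t"],d
def plane(c,p,z):
    o,d=ray(c,p); return o+d*(z-o[2])/d[2]
def tri(c1,p1,c2,p2):
    A=[];b=[]
    for c,p in((c1,p1),(c2,p2)):
        o,d=ray(c,p);d/=np.linalg.norm(d);P=np.eye(3)-np.outer(d,d);A.append(P);b.append(P@o)
    return np.linalg.lstsq(np.vstack(A),np.hstack(b),rcond=None)[0]
def ell(img,x,y,w,h,th):
    "ellipses of all contours (outer and holes) of the bright mask in a box, 4x enlarged"
    g=cv2.resize(cv2.cvtColor(img,cv2.COLOR_RGB2GRAY)[y:y+h,x:x+w],None,fx=4,fy=4,interpolation=cv2.INTER_CUBIC)
    cs,_=cv2.findContours((g>th).astype('uint8'),cv2.RETR_CCOMP,cv2.CHAIN_APPROX_NONE)
    for q in cs:
        if len(q)>40:
            (a,b),(m,n),_=cv2.fitEllipse(q); print(th,"c",round((a+.5)/4-.5+x,1),round((b+.5)/4-.5+y,1),"axes",round(m/4,1),round(n/4,1))
E
python3 - <<'E'
from h import *
s=camera("side");t=camera("top")
np.set_printoptions(precision=4,suppress=True)
for n,c,b,ths in(("top cap",t,(240,170,40,40),(90,120,140)),("side cap",s,(270,163,30,25),(130,150,170)),("top ring",t,(58,195,55,50),(130,150,170)),("side ring",s,(228,86,45,26),(130,150,170))):
    print(n)
    for th in ths: ell(c["img"],*b,th)
print("cap",tri(s,(286,174.2),t,(260.1,189)),plane(t,(260.1,189),.14),plane(s,(286,174.2),.14))
print("ring",tri(s,(248.2,100.2),t,(86.3,222.7)),plane(t,(86.3,222.7),.13),plane(s,(248.2,100.2),.13))
print("rodtop",plane(t,(94.7,179.2),.145), "bottom hole",plane(t,(99.5,223.9),.048))
for nm,p in(("greenA",(301,168)),("greenB",(278,235)),("thin",(353,210)),("wide",(423,211))):print(nm,plane(t,p,.14))
E
```

```text
top cap
90 c 259.6 189.0 axes 20.8 21.6
120 c 259.6 188.9 axes 19.8 20.2
120 c 259.7 188.8 axes 7.6 8.2
140 c 259.6 188.8 axes 19.1 19.3
140 c 259.7 188.8 axes 8.9 9.2
side cap
130 c 285.2 184.8 axes 6.0 19.4
130 c 272.6 181.7 axes 7.5 10.9
130 c 285.6 174.7 axes 12.4 17.1
150 c 283.9 185.6 axes 4.2 16.6
150 c 272.5 181.4 axes 7.4 10.1
150 c 285.6 174.4 axes 11.7 16.8
150 c 285.5 174.3 axes 4.1 6.2
170 c 272.4 181.3 axes 7.2 9.5
170 c 285.6 174.4 axes 11.2 16.5
170 c 285.5 174.2 axes 4.9 7.4
top ring
130 c 106.6 197.1 axes 2.1 6.6
130 c 100.8 196.8 axes 2.0 7.8
130 c 87.7 222.6 axes 46.5 53.5
130 c 96.5 224.2 axes 8.9 13.2
130 c 87.5 225.1 axes 14.5 24.1
130 c 88.8 212.5 axes 3.5 11.0
130 c 78.5 219.4 axes 21.3 33.2
150 c 108.2 239.3 axes 1.5 7.9
150 c 106.8 196.6 axes 1.2 5.6
150 c 86.3 221.5 axes 44.6 48.8
150 c 86.6 239.9 axes 3.0 11.5
150 c 97.1 224.0 axes 10.7 14.1
150 c 90.2 223.4 axes 23.9 26.6
150 c 81.4 221.1 axes 28.1 34.9
170 c 86.3 221.6 axes 43.8 47.9
170 c 98.3 223.9 axes 13.7 14.3
170 c 84.6 222.5 axes 34.5 35.5
side ring
130 c 252.5 98.3 axes 29.4 41.4
130 c 247.6 99.2 axes 11.4 26.4
150 c 251.9 97.7 axes 28.1 40.4
150 c 247.6 99.1 axes 11.9 26.6
170 c 251.6 97.3 axes 26.8 40.4
170 c 247.6 99.0 axes 12.3 27.0
cap [ 0.5391 -0.0192  0.1414] [ 0.5378 -0.0192  0.14  ] [ 0.5407 -0.0176  0.14  ]
ring [0.4724 0.3146 0.1247] [0.4705 0.3128 0.13  ] [0.4738 0.3065 0.13  ]
rodtop [0.5527 0.2946 0.145 ] bottom hole [0.4709 0.3125 0.048 ]
greenA [ 0.5794 -0.0979  0.14  ]
greenB [ 0.4497 -0.0542  0.14  ]
thin [ 0.499  -0.1988  0.14  ]
wide [ 0.4983 -0.3353  0.14  ]
```

Measured positions:
- **Canister cap:** about (0.539, -0.018).
- **Ring axis:** about (0.472, 0.313). The rod is 84 mm away, which matches the 85 mm given.

The present tool yaw (closing along 67°) clears both green neighbours, so I'll keep it.

Emit:
{"name": "apply_moves", "arguments": {
  "plan": [
    [[0,-0.033,-0.03,0,0,0,0],[0,-0.033,-0.03,0,0,0,0],[0,-0.033,-0.03,0,0,0,0],[0,-0.033,-0.03,0,0,0,0],[0,-0.033,-0.03,0,0,0,0],[0,-0.033,-0.03,0,0,0,0],[0,-0.033,-0.03,0,0,0,0],[0,-0.033,-0.03,0,0,0,0],[0,-0.033,-0.03,0,0,0,0],[0,-0.033,-0.03,0,0,0,0],[0,-0.033,-0.03,0,0,0,0],[0,-0.033,-0.03,0,0,0,0]]
  ],
  "squeeze": 25
}}

```text
time_s: 1.4
ee_pos: [0.4774, 0.1141, 0.2165]
tcp_rot: [[-0.923, 0.384, 0.0], [0.384, 0.923, 0.0], [-0.0, 0.0, -1.0]]
contact_force: [0.5, 0.6, -0.2]
opening: 0.999
grasp_force: 0.0
```

Emit:
{"name": "apply_moves", "arguments": {
  "plan": [
    [[0,-0.033,-0.03,0,0,0,0],[0,-0.033,-0.03,0,0,0,0],[0,-0.033,-0.03,0,0,0,0],[0,-0.01,-0.009,0,0,0,0],[0,0,0,0,0,0,0],[0,0,0,0,0,0,0],[0,0,0,0,0,0,0]]
  ]
}}

```text
time_s: 2.1
ee_pos: [0.539, -0.0159, 0.2163]
tcp_rot: [[-0.924, 0.382, -0.0], [0.382, 0.924, 0.0], [0.001, 0.0, -1.0]]
contact_force: [0.4, -0.3, -0.2]
opening: 1.001
grasp_force: 0.0
```

```bash
cat > st.py <<'E'
from h import *
import sys
np.set_printoptions(precision=4,suppress=True)
def go(tgt,s=None):
    s=s or manip.read_state(); d=np.array(tgt)-s["ee_pos"]
    print("t",s["time_s"],"tcp",s["ee_pos"],"tool shift",s["tcp_rot"].T@d,"open",s["opening"],"grip",s["grasp_force"],"F",s["contact_force"],"z",s["tcp_rot"][:,2],"y",s["tcp_rot"][:,1])
if __name__=="__main__": go([float(v) for v in sys.argv[1:4]])
E
python3 st.py .539 -.018 .112; python3 -c "
from h import *
s=camera('side')['img'];t=camera('top')['img']
cv2.imwrite('pics/p2.png',np.hstack([cv2.resize(s[100:300,180:380],(400,400)),cv2.resize(t[100:300,180:380],(400,400))])[:,:,::-1])"
```

```text
t 2.1 tcp [ 0.539  -0.0159  0.2163] tool shift [-0.0008 -0.002   0.1043] open 1.0006311082960888 grip 0.0 F [ 0.3948 -0.3141 -0.1765] z [-0.0004  0.0004 -1.    ] y [0.382  0.9242 0.0002]
```

View pics/p2.png

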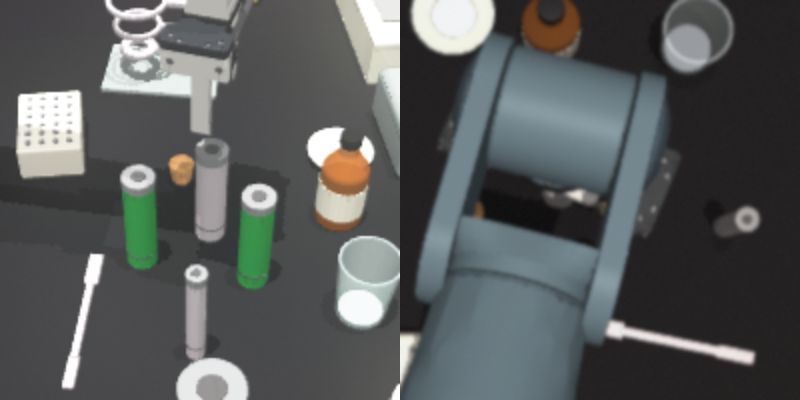

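The picture shows the tool over the steel canister, cap at (212,150) in the left panel. The near finger tip is at (200,130), about where the geometry puts it. I'm descending.

Emit:
{"name": "apply_moves", "arguments": {
  "plan": [
    [[0,-0.001,-0.002,0.02,0,0,0],[0,0,0,0.02,0,0,0],[0,0,0,0.02,0,0,0],[0,0,0,0.02,0,0,0],[0,0,0,0.015,0,0,0],[0,0,0,0.009,0,0,0],[0,0,0,0,0,0,0],[0,0,0,0,0,0,0]]
  ]
}}

```text
time_s: 3.0
ee_pos: [0.5403, -0.0195, 0.1131]
tcp_rot: [[-0.924, 0.383, 0.001], [0.383, 0.924, -0.0], [-0.001, 0.0, -1.0]]
contact_force: [-0.3, 0.6, 0.3]
opening: 1.002
grasp_force: 0.0
```

Emit:
{"name": "apply_moves", "arguments": {
  "plan": [
    [[0.3,0,0,0,0,0,0],[0.4,0,0,0,0,0,0],[0.45,0,0,0,0,0,0],[0.5,0,0,0,0,0,0],[0.55,0,0,0,0,0,0],[0.6,0,0,0,0,0,0],[0.65,0,0,0,0,0,0],[0.7,0,0,0,0,0,0],[0.7,0,0,0,0,0,0],[0.7,0,0,0,0,0,0]]
  ]
}}

```text
time_s: 4.0
ee_pos: [0.5398, -0.0196, 0.1124]
tcp_rot: [[-0.923, 0.384, -0.0], [0.384, 0.923, 0.0], [0.0, 0.0, -1.0]]
contact_force: [-0.3, 0.1, -0.3]
opening: 0.401
grasp_force: 25.0
```

```bash
python3 st.py .539 -.018 .3
```

```text
t 4.0 tcp [ 0.5398 -0.0196  0.1124] tool shift [ 0.0013  0.0012 -0.1876] open 0.4011565965789248 grip 24.969953298568726 F [-0.3026  0.1097 -0.3108] z [-0.0001  0.0001 -1.    ] y [0.3837 0.9234 0.    ]
```

The opening is 0.401 × 94 mm = 37.7 mm, which matches the 38 mm canister. Lifting and carrying next.

Emit:
{"name": "apply_moves", "arguments": {
  "plan": [
    [[0.7,0,0,-0.01,0,0,0],[0.7,0,0,-0.02,0,0,0],[0.7,0,0,-0.03,0,0,0],[0.7,0,0,-0.03,0,0,0],[0.7,0,0,-0.03,0,0,0],[0.7,0,0,-0.03,0,0,0],[0.7,0,0,-0.02,0,0,0],[0.7,0,0,-0.01,0,0,0],[0.7,0,0,0,0,0,0]]
  ],
  "squeeze": 35
}}

```text
time_s: 4.9
ee_pos: [0.5403, -0.0197, 0.294]
tcp_rot: [[-0.923, 0.384, 0.002], [0.384, 0.923, -0.001], [-0.003, 0.0, -1.0]]
contact_force: [-0.5, -0.7, -2.0]
opening: 0.397
grasp_force: 35.0
```

```bash
python3 st.py .472 .313 .292
```

```text
t 4.9 tcp [ 0.5403 -0.0197  0.294 ] tool shift [0.1907 0.2811 0.0016] open 0.39733572230059155 grip 34.96383726596832 F [-0.4557 -0.6965 -2.0323] z [ 0.0025 -0.0007 -1.    ] y [0.3837 0.9235 0.0003]
```

Emit:
{"name": "apply_moves", "arguments": {
  "plan": [
    [[0.7,0.01,0.015,0,0,0,0],[0.7,0.02,0.03,0,0,0,0],[0.7,0.025,0.037,0,0,0,0],[0.7,0.025,0.037,0,0,0,0],[0.7,0.025,0.037,0,0,0,0],[0.7,0.025,0.037,0,0,0,0],[0.7,0.025,0.037,0,0,0,0],[0.7,0.02,0.03,0,0,0,0],[0.7,0.011,0.016,0,0,0,0],[0.7,0.005,0.005,0,0,0,0],[0.7,0,0,0,0,0,0],[0.7,0,0,0,0,0,0]]
  ]
}}

```text
time_s: 6.1
ee_pos: [0.4712, 0.3122, 0.2916]
tcp_rot: [[-0.923, 0.384, -0.001], [0.384, 0.923, -0.001], [0.001, -0.001, -1.0]]
contact_force: [0.5, -0.8, -2.2]
opening: 0.402
grasp_force: 35.0
```

```bash
python3 st.py .472 .313 .292; python3 -c "
from h import *
S=camera('side');s=S['img'];t=camera('top')['img']
cv2.imwrite('pics/p3.png',np.hstack([cv2.resize(s[20:170,180:330],(400,400)),cv2.resize(t[140:290,30:180],(400,400))])[:,:,::-1])
e=manip.read_state()['ee_pos']
for dz in(.112,.142,.19):
    q=S['K']@(S['R']@(e-[0,0,0] - [0,0,dz-.0])+S['t']);print(q[:2]/q[2])
"
```

```text
t 6.1 tcp [0.4712 0.3122 0.2916] tool shift [-0.0005  0.001  -0.0004] open 0.4021341225542179 grip 34.964314699172974 F [ 0.51   -0.8009 -2.2385] z [-0.0011 -0.001  -1.    ] y [ 0.3844  0.9232 -0.0014]
[246.49052828  83.24128933]
[246.96235921  92.85294906]
[247.68284351 107.52992213]
```

View pics/p3.png

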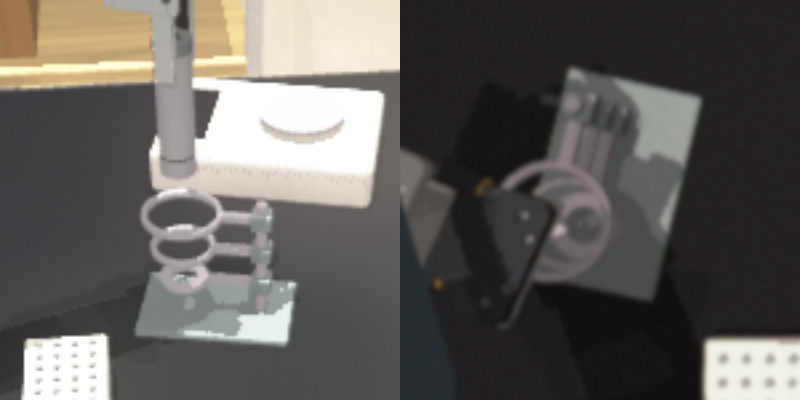

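The left panel shows the canister, bottom end at (178,165), hanging upright over the top ring at (181,215). Its axis is within 1 px of the prediction. I'll lower it part way and check.

Emit:
{"name": "apply_moves", "arguments": {
  "plan": [
    [[0.7,-0.0005,0.001,0.01,0,0,0],[0.7,0,0,0.015,0,0,0],[0.7,0,0,0.015,0,0,0],[0.7,0,0,0.015,0,0,0],[0.7,0,0,0.015,0,0,0],[0.7,0,0,0.01,0,0,0],[0.7,0,0,0,0,0,0],[0.7,0,0,0,0,0,0]]
  ]
}}

```text
time_s: 7.0
ee_pos: [0.4722, 0.314, 0.2126]
tcp_rot: [[-0.923, 0.384, 0.0], [0.384, 0.923, 0.0], [-0.0, 0.0, -1.0]]
contact_force: [-0.8, 0.4, -3.1]
opening: 0.399
grasp_force: 35.0
```

```bash
python3 st.py .472 .313 .162; python3 -c "
from h import *
s=camera('side')['img']
cv2.imwrite('pics/p4.png',cv2.resize(s[50:140,210:300],(600,600),interpolation=cv2.INTER_CUBIC)[:,:,::-1])"
```

```text
t 7.0 tcp [0.4722 0.314  0.2126] tool shift [-0.0002 -0.001   0.0506] open 0.3987474801768248 grip 34.96428072452545 F [-0.775   0.3726 -3.0758] z [ 0.0002  0.0001 -1.    ] y [0.3837 0.9235 0.0002]
```

View pics/p4.png

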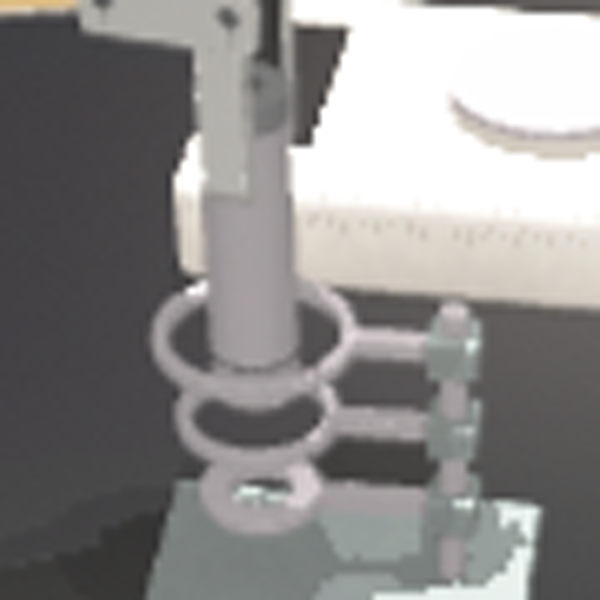

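The canister is inside the top ring: its axis is at column 254 and the ring centre at 255. Continuing down, slowly near the bottom.

Emit:
{"name": "apply_moves", "arguments": {
  "plan": [
    [[0.7,0,-0.001,0.008,0,0,0],[0.7,0,0,0.01,0,0,0],[0.7,0,0,0.01,0,0,0],[0.7,0,0,0.008,0,0,0],[0.7,0,0,0.006,0,0,0],[0.7,0,0,0.004,0,0,0],[0.7,0,0,0,0,0,0],[0.7,0,0,0,0,0,0]]
  ]
}}

```text
time_s: 7.85
ee_pos: [0.4719, 0.3131, 0.1667]
tcp_rot: [[-0.923, 0.384, 0.0], [0.384, 0.923, 0.0], [-0.0, 0.0, -1.0]]
contact_force: [0.3, 0.2, -1.8]
opening: 0.4
grasp_force: 35.0
```

Emit:
{"name": "apply_moves", "arguments": {
  "plan": [
    [[0.7,0,0,0.001,0,0,0],[0.7,0,0,0.001,0,0,0],[0.7,0,0,0.001,0,0,0],[0.7,0,0,0,0,0,0]]
  ]
}}

```text
time_s: 8.25
ee_pos: [0.4716, 0.313, 0.1634]
tcp_rot: [[-0.923, 0.384, -0.0], [0.384, 0.923, -0.0], [0.0, -0.0, -1.0]]
contact_force: [0.6, 0.5, -2.8]
opening: 0.398
grasp_force: 35.0
```

Emit:
{"name": "apply_moves", "arguments": {
  "plan": [
    [[0.7,0,0,0.0005,0,0,0],[0.7,0,0,0.0005,0,0,0],[0.7,0,0,0,0,0,0]]
  ]
}}

```text
time_s: 8.55
ee_pos: [0.4717, 0.313, 0.1625]
tcp_rot: [[-0.923, 0.384, 0.0], [0.384, 0.923, 0.0], [-0.0, 0.0, -1.0]]
contact_force: [-1.1, 0.1, -2.7]
opening: 0.395
grasp_force: 35.0
```

Emit:
{"name": "apply_moves", "arguments": {
  "plan": [
    [[0.7,0,0,0.0005,0,0,0],[0.7,0,0,0.0003,0,0,0],[0.7,0,0,0,0,0,0]]
  ]
}}

```text
time_s: 8.85
ee_pos: [0.4719, 0.313, 0.1624]
tcp_rot: [[-0.923, 0.384, 0.001], [0.384, 0.923, 0.0], [-0.0, 0.0, -1.0]]
contact_force: [-1.3, -0.6, 3.1]
opening: 0.396
grasp_force: 35.0
```

The force has turned upward (+3 N) at z = 0.162, the height predicted for the bottom ring, so the canister is standing on it. I'll release, then retreat upward.

Emit:
{"name": "apply_moves", "arguments": {
  "plan": [
    [[0.55,0,0,0,0,0,0],[0.5,0,0,0,0,0,0],[0.45,0,0,0,0,0,0],[0.3,0,0,0,0,0,0],[0.1,0,0,0,0,0,0],[0,0,0,0,0,0,0],[0,0,0,0,0,0,0],[0,0,0,0,0,0,0],[0,0,0,0,0,0,0]]
  ],
  "squeeze": 5
}}

```text
time_s: 9.75
ee_pos: [0.4717, 0.313, 0.1617]
tcp_rot: [[-0.923, 0.384, 0.0], [0.384, 0.923, 0.0], [-0.0, 0.0, -1.0]]
contact_force: [-0.3, 0.1, -0.4]
opening: 0.992
grasp_force: 0.0
```

```bash
python3 st.py .472 .313 .3; python3 -c "
from h import *
s=camera('side')['img']
cv2.imwrite('pics/p5.png',cv2.resize(s[50:140,210:300],(600,600),interpolation=cv2.INTER_CUBIC)[:,:,::-1])"
```

```text
t 9.75 tcp [0.4717 0.313  0.1617] tool shift [-0.0003  0.0001 -0.1383] open 0.992144134504797 grip 0.0 F [-0.2534  0.1297 -0.4375] z [ 0.  0. -1.] y [0.3837 0.9235 0.    ]
```

View pics/p5.png

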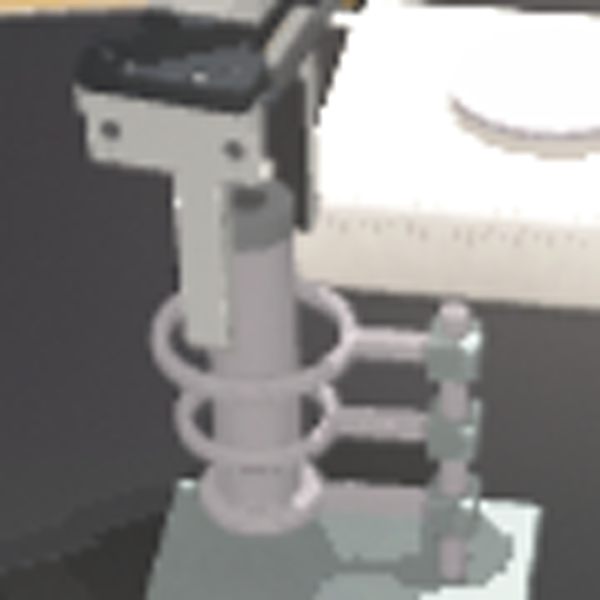

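The canister stands upright on the bottom ring, base at about (258,500), inside the upper two rings, and the fingers are open. Retreating.

Emit:
{"name": "apply_moves", "arguments": {
  "plan": [
    [[0,0,0,-0.01,0,0,0],[0,0,0,-0.02,0,0,0],[0,0,0,-0.03,0,0,0],[0,0,0,-0.03,0,0,0],[0,0,0,-0.03,0,0,0],[0,0,0,-0.02,0,0,0],[0,-0.03,-0.03,0,0,0,0],[0,-0.03,-0.03,0,0,0,0],[0,-0.03,-0.03,0,0,0,0],[0,-0.02,-0.02,0,0,0,0],[0,0,0,0,0,0,0],[0,0,0,0,0,0,0]]
  ]
}}

```text
time_s: 11.0
ee_pos: [0.5311, 0.1692, 0.3023]
tcp_rot: [[-0.923, 0.385, 0.0], [0.385, 0.923, 0.001], [-0.0, 0.001, -1.0]]
contact_force: [0.3, 0.6, 0.2]
opening: 1.003
grasp_force: 0.0
```

```bash
python3 -c "
from h import *
cv2.imwrite('pics/p6.png',camera('side')['img'][:,:,::-1])"
```

```text
(no output)
```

View pics/p6.png

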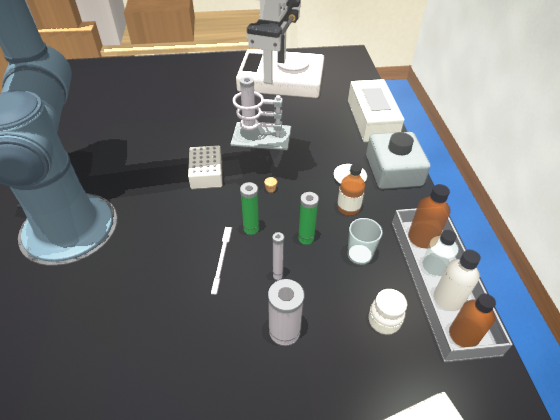

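The canister stands in the rings at (248,105). The thin one (278,256) and the wide one (285,312) haven't moved, and the gripper is clear. Handing in.

```bash
python3 -c "
from rig import manip
print(manip.hand_in())"
```

```text
the job is handed in; nothing more can be done
None
```

The medium steel canister was lowered through the rings, stands upright on the bottom ring and has been released; the thin and wide canisters were not touched, and the job is handed in at about 11 s.

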